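Wedge the tap key of a drinks keg shut

ROBOT

A 6-joint arm with a two-finger parallel gripper is mounted at the origin on a cart in front of the work surface, level with it; the furniture and walls round the work are solid. World frame = base frame: x ahead of the robot, y to its left, z up, the work surface at z = 0. Lengths are in m, angles in rad, forces in N, time in s.
With the tool pointing down it reaches from about 0.325 to 0.775 m from the base axis. Payload 9.3 kg.
Tool frame: the origin (TCP) lies at the very end of the fingers, on their centre line; the grasp point (between the pads) lies 19 mm behind it; z points along the fingers, y is the line along which they close (so a half turn about z gives the same grasp; the last joint's range is limited). The gripper opens to 85 mm and grips with 20 to 120 N. Pads are 22 mm wide; open, the fingers measure 114 mm over their backs; the gripper's body (76 mm by 85 mm) begins 54 mm behind the grasp point. The pads swing forward as they close: fully open they stand 13 mm farther back than shut.
Start: joints at [-1.31, 0.259, 0.021, 1.334, 0, 1.418], TCP at [0.221, -0.504, 0.231] pointing down, gripper open.
Joint ranges: [-3.04, 3.04], [-0.91, 1.82], [-1.04, 1.36], [-1.92, 1.95], [-1.52, 1.45], [-3.14, 3.14]. Speed limits (rad/s): [2.22, 2.22, 2.79, 3.14, 3.14, 3.14].

INTERFACE

Orientations are given as a rotation vector (axis times angle).
In Python, from plant import env gives the robot as it stands.
- The arm moves only by the shell command python3 -m creep 'ROWS' [FORCE]. ROWS is JSON, a list of rows, each an object of numbers: "dx", "dy", "dz": the shift along the tool's x, y, z in m; "ax", "ay", "az": the turn, a rotation vector about the tool's x, y, z in rad; "gripper": the finger opening in m, from 0 to 0.0854. A call has 1 to 20 rows; each row is the pose to reach, as a shift and turn from the pose commanded when the call began, along the tool's axes at that moment; what a row does not reach only later rows make up. A row lasts 1/12 s, in which the tool goes at most 41.7 mm and 7.16 degrees, less where a joint would pass 70% of its speed; a pose out of reach is approached as far as the arm can. A call with a gripper value outside its range is refused whole. The fingers move at their own pace and stop on an object; FORCE is the grip in N (left out, the last holds). Time passes only in rows, so rows that repeat a pose let the fingers close. It gives the time, the measured TCP pose, the force, the opening and the grip force at its end, in the units of the state.
- env.sense(): the state, without advancing time (a new reading comes with each control period).
- env.grab_frame(name): name is "side" or "top" or "wrist"; returns a dict with "pixels" (420x560x3 uint8, red, green, blue), "camera_matrix" (3x3 intrinsics, pixels), "view" (4x4, takes a point from world to camera coordinates). Camera axes: x right, y up, looking along -z (the intrinsics and any distortion apply to the point x, -y, -z); pixel columns grow to the right and rows downward; lengths in m; the calibration is good to about 2 mm. A picture is of the moment at which its call begins. There is no depth.
- env.job_done(): hands the job in; it is judged then, once.
Trained networks look in the newest picture that a camera, given by its name, has taken for a name from the list of things; names that differ only in an ending like _2 or _b are one class to them, and where a whole thing is asked for, a point or a joint stands for the part that bears it (a point fixed in the world has none). Each returns a list of dicts, best first, with "confidence" (0 to 1); they miss things now and then, are a little off and sometimes report something else, mostly with a low value. They report only what shows in the picture. A call takes as long as a camera call.
- env.masks_of(camera, target): "mask" (420x560 bool, what is visible of it) and "bbox" ([left, top, right, bottom] in pixels, round what is visible of it).
The state is a dict: "time_s": time; "qpos": joint angles; "dq": joint speeds; "effort": joint torques, N m; "tool_pos": TCP position; "tool_rot": TCP orientation; "ft_force": force on the tool from outside, world axes, zero at the start; "torque": the same for the moment, N m; "grip_width": finger opening in m; "grasp_force": force on a finger pad.
Only numpy, scipy, OpenCV 4.12 (cv2) and the standard library are available. Lean on these libraries where they do the work, as an engineer would, in place of code of your own. Each camera call takes 0.05 s, during which the arm holds its last target. There are 200 camera calls.

TASK

The tap key of the small steel drinks keg has only been dropped loosely into its tapered seat. Press it down and turn it at the same time until its taper bites, its collar is fully home on the tap's rim and its red nose points at the red mark on the tap (shut), then let go: it must stay there by itself. Press firmly (about 20 N) but not brutally, and leave the mug, the spice jar and the lemon beside the keg undisturbed.

Things in the scene. Friction and masses are not known exactly. Their poses are not given: they have to be found in the camera images.
- keg: Fixed drinks keg lying on a cradle. Origin: on the worktop (z = 0) straight below the upright axis of its tap. Spout towards -x; the keg itself, a lying steel cylinder, takes x = 75 to 245 mm, y = -70 to 70, top at 190 mm (bung 198). The tap barrel is an upright steel cylinder 49 mm wide on the z axis, rim 145 mm high.
- tap_rim (a point): Centre of the tap barrel's flat top rim, on its axis, 145 mm up; axes as the keg. The key is home when its collar lies on this rim (key origin and this point coincide). At the start the cone just rests in its seat, the collar about 4.5 mm above the rim. Cone and seat have the same taper: radius 12.7 mm at the collar, 1 mm less per 10 mm downwards.
- red_mark (a point): Red mark on the tap's side at rim height, 40 mm from the tap's axis along the keg's +y; nose above it = shut. At the start the nose is 1.8 to 3.14 rad away from it, to either side; turn whichever way you like, in several grasps if need be.
- key: Tap key standing loosely in the tap, 0.34 kg, 94 mm tall. Origin: centre of its collar's underside; z up its axis, x to its red nose. Below: white nylon cone 48 mm long. Above: black collar (radius 22.5 mm, z 0 to 6), neck (radius 11, to 16 mm), then a flat upright wing to grip from above: 14 mm thick along y, z = 16 to 46 mm, x = -29 to 40 mm, only the red end is the nose.
- key_nose (a point): End of the red nose: 40 mm from the key's axis along the key's x, 31 mm above its origin. Pushed straight down the cone jams early (only about 1 mm in even at 40 N); while it is being turned the taper slides, and a steady 15 to 20 N downwards works it home within about 2 rad (to and fro will do), at a moment of 0.3 to 0.8 N m. Wedged, it stays by friction.
- mug_a: Green mug, 98 mm high, 79 mm wide, loose bystander beside the keg's left side; origin at the centre of its underside.
- spice_17: Spice jar with dark lid, 42 mm wide, 98 mm high, loose bystander on the right of the tap; origin at the centre of its underside.
- lemon: Lemon, 71 x 53 x 51 mm, loose bystander on the worktop right of the spout; origin at its underside.

How it is judged:
By the outcome, as a careful person would: the job done as asked, in the order asked, and still so for the second after the job is handed in, with the robot touching nothing.
It also fails if it takes over 61 s, if anything falls off the work surface, if the arm or the gripper's body presses on something with over 40 N, if the wrist force passes 120 N, or if a joint passes its speed limit or range.

## Working session

There is one attempt and no reset: what is moved stays moved. The work goes in short steps, Python scripts to look and compute and a shell command to move; the robot and the scene stay as the last step left them, time stands still between calls to the robot, and variables do not carry over. Pictures are saved under pics/ and viewed, at most 10 in all, crops included, and the job is handed in when it is done.

```bash
mkdir -p pics; ls
cat > h.py <<'E'
from plant import env
import numpy as np, cv2
from scipy.spatial.transform import Rotation as R
def grab(n,save=None):
    f=env.grab_frame(n)
    if save: cv2.imwrite('pics/'+save,f['pixels'][:,:,::-1])
    return f
def proj(f,P):
    P=np.atleast_2d(P);V=np.array(f['view']);c=P@V[:3,:3].T+V[:3,3]
    c=c*[1,-1,-1];u=c@np.array(f['camera_matrix']).T
    return u[:,:2]/u[:,2:]
def ray(f,uv):
    V=np.array(f['view']);d=np.linalg.inv(f['camera_matrix'])@[uv[0],uv[1],1]
    d=V[:3,:3].T@(d*[1,-1,-1]);return -V[:3,:3].T@V[:3,3],d/np.linalg.norm(d)
def atz(f,uv,z):
    o,d=ray(f,uv);return o+d*(z-o[2])/d[2]
E
python3 - <<'E'
from h import *
s=env.sense();print({k:np.round(v,3) for k,v in s.items()})
for n in('side','top'):
    f=grab(n,n+'0.png');print(n,f.keys(),np.round(f['view'],3).tolist(),np.round(f['camera_matrix'],1).tolist())
    for t in('keg','key','key_nose','mug_a','spice_17','lemon'):
        print(t,[(round(m['confidence'],2),m['bbox']) for m in env.masks_of(n,t)][:2])
a=cv2.imread('pics/side0.png');b=cv2.imread('pics/top0.png');cv2.imwrite('pics/b0.png',cv2.resize(np.vstack([a,b]),(400,600)))
E
```

```text
pics
{'time_s': np.float64(0.0), 'qpos': array([-1.31 ,  0.259,  0.021,  1.334, -0.   ,  1.418]), 'dq': array([-0.002,  0.   , -0.001,  0.001,  0.001, -0.   ]), 'effort': array([-2.0000e-03, -5.5564e+01,  3.4452e+01,  1.3000e-02, -0.0000e+00,
       -0.0000e+00]), 'tool_pos': array([ 0.221, -0.503,  0.231]), 'tool_rot': array([-3.073, -0.645,  0.   ]), 'ft_force': array([ 0.467, -0.295,  0.026]), 'torque': array([ 0.011,  0.019, -0.   ]), 'grasp_force': np.float64(0.0), 'grip_width': np.float64(0.086)}
side dict_keys(['pixels', 'camera_matrix', 'view']) [[1.0, 0.003, 0.021, -0.488], [-0.021, 0.376, 0.927, -0.143], [-0.005, -0.927, 0.376, -0.954], [0.0, 0.0, 0.0, 1.0]] [[402.9, 0.0, 269.7], [0.0, 402.9, 206.6], [0.0, 0.0, 1.0]]
keg [(0.68, [223.6, 193.2, 384.5, 291.2])]
key [(0.78, [256.9, 194.8, 279.4, 220.5])]
key_nose [(0.41, [225.6, 193.6, 386.9, 291.6])]
mug_a [(0.91, [276.5, 204.1, 296.9, 243.8])]
spice_17 [(0.87, [286.4, 271.4, 312.0, 324.8]), (0.49, [225.9, 192.3, 387.0, 292.8])]
lemon [(0.75, [225.6, 298.0, 260.6, 327.4])]
top dict_keys(['pixels', 'camera_matrix', 'view']) [[0.02, -1.0, 0.022, 0.07], [0.988, 0.023, 0.152, -0.498], [-0.152, 0.018, 0.988, -1.077], [0.0, 0.0, 0.0, 1.0]] [[494.9, 0.0, 274.5], [0.0, 494.9, 213.2], [0.0, 0.0, 1.0]]
keg [(0.89, [277.8, 94.5, 354.1, 263.8]), (0.26, [317.1, 197.2, 347.7, 226.9])]
key [(0.7, [316.3, 198.2, 346.2, 224.5])]
key_nose [(0.66, [317.9, 196.8, 347.8, 228.3])]
mug_a [(0.59, [220.7, 159.5, 255.2, 210.3])]
spice_17 [(0.83, [372.6, 184.5, 404.5, 209.4])]
lemon [(0.94, [382.7, 226.8, 408.1, 258.9])]
```

Run:
```python
import cv2,numpy as np
a=cv2.imread('pics/side0.png')[170:340,210:410];b=cv2.imread('pics/top0.png')[80:280,200:430]
a=cv2.resize(a,(440,374),interpolation=3);a=cv2.copyMakeBorder(a,0,26,0,0,0)
b=cv2.resize(b,(360,313),interpolation=3)
b=cv2.copyMakeBorder(b,0,87,0,0,0)
cv2.imwrite('pics/c0.png',np.hstack([a,b]))
```

```text
(no output)
```

View pics/c0.png

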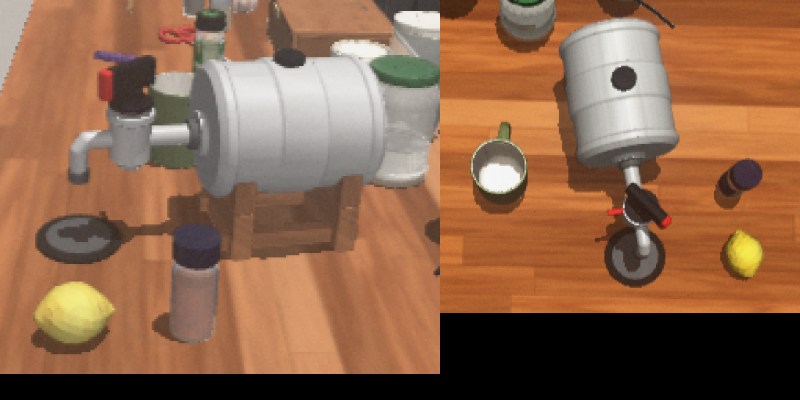

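The side and top views show the keg spout towards the robot, with the wing nose pointing to the lower right in the top view (about px 344,222) and the red mark on the left (about 311,215). Next I fit the poses from colour blobs.

```bash
cat > fit.py <<'E'
from h import *
from scipy.optimize import least_squares
F={n:grab(n) for n in('top','side')}
def blobs(f,box,kind):
    x0,y0,x1,y1=box;h=f['pixels'].astype(int);r,g,b=h[...,0],h[...,1],h[...,2]
    m=((r>110)&(r>2.2*g)&(r>2.2*b)) if kind=='red' else (h.max(2)<60)
    z=np.zeros(m.shape,np.uint8);z[y0:y1,x0:x1]=m[y0:y1,x0:x1]
    n,_,s,c=cv2.connectedComponentsWithStats(z)
    return [(s[i,4],np.round(c[i],1).tolist(),s[i,:4].tolist()) for i in range(1,n) if s[i,4]>4]
if __name__=='__main__':
    print('top red',blobs(F['top'],(300,190,360,235),'red'));print('top dark',blobs(F['top'],(290,110,360,235),'dark'))
    print('side red',blobs(F['side'],(240,185,300,240),'red'));print('side dark',blobs(F['side'],(240,185,380,230),'dark'))
    for n in F:
        for t in('mug_a','spice_17','lemon'):
            env.grab_frame
E
python3 fit.py
```

```text
top red [(np.int32(41), [311.6, 214.7], [307, 212, 10, 6]), (np.int32(31), [344.5, 220.9], [341, 217, 7, 8])]
top dark [(np.int32(6), [312.7, 134.8], [311, 133, 5, 4]), (np.int32(306), [329.4, 210.6], [318, 197, 27, 27]), (np.int32(79), [315.9, 229.4], [308, 225, 17, 10]), (np.int32(18), [336.6, 231.3], [334, 228, 7, 7])]
side red [(np.int32(7), [284.6, 186.6], [283, 185, 5, 4]), (np.int32(20), [293.6, 186.6], [289, 185, 9, 4]), (np.int32(73), [257.8, 207.9], [255, 201, 6, 15])]
side dark [(np.int32(15), [270.0, 207.4], [268, 204, 6, 7]), (np.int32(8), [277.6, 205.6], [276, 204, 4, 4]), (np.int32(8), [265.1, 211.5], [263, 210, 6, 4]), (np.int32(16), [263.8, 216.1], [261, 214, 8, 6]), (np.int32(5), [270.8, 215.6], [270, 215, 3, 2])]
```

```bash
cat > fit2.py <<'E'
from fit import *
obs=[('top','keg',[.160,0,.198],(316.9,129.8)),('side','keg',[.160,0,.198],(341.8,196)),
('top','keg',[0,.031,.144],(311.6,214.7)),
('top','key',[.036,0,.044],(344.5,220.9)),('side','key',[.037,0,.031],(257.8,207.9)),('top','key',[-.029,0,.046],(319.5,198.5)),('side','key',[-.029,0,.046],(278,195.5))]
def pts(p):
    kx,ky,a,b=p;o=[]
    for n,w,q,_ in obs:
        ang=a if w=='keg' else b;z=0 if w=='keg' else .1495
        c,s=np.cos(ang),np.sin(ang);o.append(proj(F[n],[kx+c*q[0]-s*q[1],ky+s*q[0]+c*q[1],z+q[2]])[0])
    return np.array(o)
res=lambda p:(pts(p)-[o[3] for o in obs]).ravel()
r=least_squares(res,[.47,-.04,.1,-2.3],loss='soft_l1')
print(np.round(r.x,4));print(np.round(res(r.x).reshape(-1,2),1).tolist())
kx,ky,a,b=r.x;print('turn needed',(a+np.pi/2-b+np.pi)%(2*np.pi)-np.pi)
E
python3 fit2.py
```

```text
[ 0.4839 -0.0246  0.1689 -2.2874]
[[0.4, -0.5], [-0.4, -2.0], [0.5, 0.1], [-0.2, 0.2], [-0.1, 1.2], [-0.3, 0.1], [0.3, -1.0]]
turn needed -2.25606941728463
```

```bash
python3 -m creep '[{"dz":-0.06},{"dz":-0.07},{"dx":0.43,"dy":-0.33,"dz":-0.07,"az":-1.8},{"dx":0.43,"dy":-0.33,"dz":-0.07,"az":-1.8},{"dx":0.43,"dy":-0.33,"dz":-0.07,"az":-1.8},{"dx":0.43,"dy":-0.33,"dz":-0.07,"az":-1.8},{"dx":0.43,"dy":-0.33,"dz":-0.07,"az":-1.8},{"dx":0.43,"dy":-0.33,"dz":-0.07,"az":-1.8},{"dx":0.43,"dy":-0.33,"dz":-0.07,"az":-1.8},{"dx":0.43,"dy":-0.33,"dz":-0.07,"az":-1.8},{"dx":0.43,"dy":-0.33,"dz":-0.07,"az":-1.8},{"dx":0.43,"dy":-0.33,"dz":-0.07,"az":-1.8},{"dx":0.43,"dy":-0.33,"dz":-0.07,"az":-1.8},{"dx":0.43,"dy":-0.33,"dz":-0.07,"az":-1.8},{"dx":0.43,"dy":-0.33,"dz":-0.07,"az":-1.8},{"dx":0.43,"dy":-0.33,"dz":-0.07,"az":-1.8},{"dx":0.43,"dy":-0.33,"dz":-0.07,"az":-1.8},{"dx":0.43,"dy":-0.33,"dz":-0.07,"az":-1.8},{"dx":0.43,"dy":-0.33,"dz":-0.07,"az":-1.8},{"dx":0.43,"dy":-0.33,"dz":-0.07,"az":-1.8}]' 120
cat > go.py <<'E'
from h import *
import sys
def to(x,y,z,yaw):
    s=env.sense();M=R.from_rotvec(s['tool_rot']).as_matrix();p=np.array(s['tool_pos'])
    T=np.array([[np.cos(yaw),np.sin(yaw),0],[np.sin(yaw),-np.cos(yaw),0],[0,0,-1]])
    print('pos',p.round(4),'yaw',round(np.arctan2(M[1,0],M[0,0]),3),'q',np.round(s['qpos'],2),'F',np.round(s['ft_force'],1),'T',np.round(s['torque'],2),'w',s['grip_width'],s['grasp_force'])
    print('d',(M.T@(np.array([x,y,z])-p)).round(4),'a',R.from_matrix(M.T@T).as_rotvec().round(3))
if __name__=='__main__': to(*map(float,sys.argv[1:5]))
E
python3 go.py .484 -.0246 .26 -2.287
```

```text
pos [ 0.2211 -0.5036  0.2313] yaw 0.414 q [-1.31  0.26  0.02  1.33 -0.    1.42] F [ 0.4 -0.1 -0.7] T [-0.01  0.02 -0.02] w 0.08546224748604044 0.0
d [ 0.4333 -0.3329 -0.0287] a [0.    0.    2.701]invalid input
```

```bash
python3 -m creep '[{"dx":0,"dy":0,"dz":-0.06,"ax":0,"ay":0,"az":0,"gripper":0.085}]' 120; python3 -m creep '[{"dx":0,"dy":0,"dz":-0.01,"ax":0,"ay":0,"az":0,"gripper":0.085}]'
```

```text
time_s: 0.98
tool_pos: [0.2201, -0.4999, 0.2655]
tool_rot: [-3.06, -0.642, 0.001]
ft_force: [0.7, -1.4, -0.6]
grip_width: 0.0849
grasp_force: 0.0
time_s: 1.07
tool_pos: [0.2212, -0.5037, 0.2864]
tool_rot: [3.072, 0.645, 0.0]
ft_force: [0.2, -0.7, 1.9]
grip_width: 0.0851
grasp_force: 0.0
```

```bash
python3 -m creep '[{"dx":0.43,"dy":-0.33,"dz":-0.02,"ax":0,"ay":0,"az":-1.8,"gripper":0.06},{"dx":0.43,"dy":-0.33,"dz":-0.02,"ax":0,"ay":0,"az":-1.8,"gripper":0.06},{"dx":0.43,"dy":-0.33,"dz":-0.02,"ax":0,"ay":0,"az":-1.8,"gripper":0.06},{"dx":0.43,"dy":-0.33,"dz":-0.02,"ax":0,"ay":0,"az":-1.8,"gripper":0.06},{"dx":0.43,"dy":-0.33,"dz":-0.02,"ax":0,"ay":0,"az":-1.8,"gripper":0.06},{"dx":0.43,"dy":-0.33,"dz":-0.02,"ax":0,"ay":0,"az":-1.8,"gripper":0.06},{"dx":0.43,"dy":-0.33,"dz":-0.02,"ax":0,"ay":0,"az":-1.8,"gripper":0.06},{"dx":0.43,"dy":-0.33,"dz":-0.02,"ax":0,"ay":0,"az":-1.8,"gripper":0.06},{"dx":0.43,"dy":-0.33,"dz":-0.02,"ax":0,"ay":0,"az":-1.8,"gripper":0.06},{"dx":0.43,"dy":-0.33,"dz":-0.02,"ax":0,"ay":0,"az":-1.8,"gripper":0.06},{"dx":0.43,"dy":-0.33,"dz":-0.02,"ax":0,"ay":0,"az":-1.8,"gripper":0.06},{"dx":0.43,"dy":-0.33,"dz":-0.02,"ax":0,"ay":0,"az":-1.8,"gripper":0.06},{"dx":0.43,"dy":-0.33,"dz":-0.02,"ax":0,"ay":0,"az":-1.8,"gripper":0.06},{"dx":0.43,"dy":-0.33,"dz":-0.02,"ax":0,"ay":0,"az":-1.8,"gripper":0.06},{"dx":0.43,"dy":-0.33,"dz":-0.02,"ax":0,"ay":0,"az":-1.8,"gripper":0.06},{"dx":0.43,"dy":-0.33,"dz":-0.02,"ax":0,"ay":0,"az":-1.8,"gripper":0.06},{"dx":0.43,"dy":-0.33,"dz":-0.02,"ax":0,"ay":0,"az":-1.8,"gripper":0.06},{"dx":0.43,"dy":-0.33,"dz":-0.02,"ax":0,"ay":0,"az":-1.8,"gripper":0.06}]'
python3 go.py .484 -.0246 .26 -2.287
```

```text
time_s: 2.57
tool_pos: [0.4821, -0.0289, 0.3032]
tool_rot: [1.409, 2.807, 0.0]
ft_force: [0.6, -0.9, 0.3]
grip_width: 0.0597
grasp_force: 0.0
pos [ 0.4821 -0.0289  0.3032] yaw 2.211 q [-0.23  0.13  0.04  1.48 -0.    0.7 ] F [ 0.6 -0.9  0.3] T [-0.02 -0.01  0.07] w 0.05970942950737956 0.0
d [0.0023 0.0041 0.0432] a [-0.000e+00  1.000e-03 -1.785e+00]
```

```bash
python3 -m creep '[{"dx":0.002,"dy":0.004,"dz":0.03,"ax":0,"ay":0,"az":-1.785,"gripper":0.06},{"dx":0.002,"dy":0.004,"dz":0.03,"ax":0,"ay":0,"az":-1.785,"gripper":0.06},{"dx":0.002,"dy":0.004,"dz":0.03,"ax":0,"ay":0,"az":-1.785,"gripper":0.06},{"dx":0.002,"dy":0.004,"dz":0.03,"ax":0,"ay":0,"az":-1.785,"gripper":0.06},{"dx":0.002,"dy":0.004,"dz":0.03,"ax":0,"ay":0,"az":-1.785,"gripper":0.06},{"dx":0.002,"dy":0.004,"dz":0.03,"ax":0,"ay":0,"az":-1.785,"gripper":0.06},{"dx":0.002,"dy":0.004,"dz":0.03,"ax":0,"ay":0,"az":-1.785,"gripper":0.06},{"dx":0.002,"dy":0.004,"dz":0.03,"ax":0,"ay":0,"az":-1.785,"gripper":0.06},{"dx":0.002,"dy":0.004,"dz":0.03,"ax":0,"ay":0,"az":-1.785,"gripper":0.06},{"dx":0.002,"dy":0.004,"dz":0.03,"ax":0,"ay":0,"az":-1.785,"gripper":0.06},{"dx":0.002,"dy":0.004,"dz":0.03,"ax":0,"ay":0,"az":-1.785,"gripper":0.06},{"dx":0.002,"dy":0.004,"dz":0.03,"ax":0,"ay":0,"az":-1.785,"gripper":0.06},{"dx":0.002,"dy":0.004,"dz":0.03,"ax":0,"ay":0,"az":-1.785,"gripper":0.06},{"dx":0.002,"dy":0.004,"dz":0.03,"ax":0,"ay":0,"az":-1.785,"gripper":0.06},{"dx":0.002,"dy":0.004,"dz":0.03,"ax":0,"ay":0,"az":-1.785,"gripper":0.06},{"dx":0.002,"dy":0.004,"dz":0.03,"ax":0,"ay":0,"az":-1.785,"gripper":0.06},{"dx":0.002,"dy":0.004,"dz":0.03,"ax":0,"ay":0,"az":-1.785,"gripper":0.06}]'
python3 go.py .484 -.0246 .16 -2.287
python3 - <<'E'
from h import *
f=grab('wrist','w1.png')
c,s=np.cos(-2.287),np.sin(-2.287)
for q in([.040,0,.046],[-.029,0,.046],[0,.007,.046],[0,-.007,.046]):
    print(q,proj(f,[.4839+c*q[0]-s*q[1],-.0246+s*q[0]+c*q[1],.1495+q[2]]).round(1))
c,s=np.cos(.1689),np.sin(.1689);q=[0,.04,.145]
print('mark',proj(f,[.4839+c*q[0]-s*q[1],-.0246+s*q[0]+c*q[1],q[2]]).round(1))
E
```

```text
time_s: 3.98
tool_pos: [0.4841, -0.0251, 0.2731]
tool_rot: [-1.3, 2.86, -0.0]
ft_force: [0.2, -0.1, 0.1]
grip_width: 0.0603
grasp_force: 0.0
pos [ 0.4841 -0.0251  0.2731] yaw -2.288 q [-0.23  0.14 -0.03  1.4  -0.   -1.08] F [ 0.2 -0.1  0.1] T [ 0.03 -0.03  0.03] w 0.060320392534823616 0.0
d [-0.0003  0.0004  0.1131] a [-0.     0.    -0.001]
[0.04, 0, 0.046] [[284.9 167.6]]
[-0.029, 0, 0.046] [[284.9 254.3]]
[0, 0.007, 0.046] [[275.8 219.7]]
[0, -0.007, 0.046] [[294.1 219.7]]
mark [[317.3 227.9]]
```

View pics/w1.png

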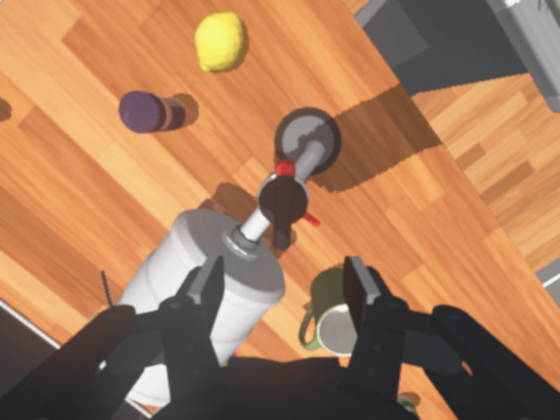

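The wrist view shows the wing between the fingers, with the red nose tip near (285,162), tail near (283,248) and mark tip near (319,226). This is a few pixels from the prediction, so I refine the fit.

Run:
```python
from fit2 import *
from fit import blobs
F['wrist']=grab('wrist');W=F['wrist']
print('red',blobs(W,(260,150,330,240),'red'));print('dark',blobs(W,(250,160,320,255),'dark'))
print('up row px',proj(W,[[kx,ky,.145],[kx,ky,.1555],[kx,ky,.1955]]).round(1).tolist())
V=np.array(W['view']);print('cam',(-V[:3,:3].T@V[:3,3]).round(3))
cv2.imwrite('pics/w1c.png',cv2.resize(W['pixels'][145:265,220:350,::-1],None,fx=4,fy=4,interpolation=2))
```

```text
[ 0.4839 -0.0246  0.1689 -2.2874]
[[0.4, -0.5], [-0.4, -2.0], [0.5, 0.1], [-0.2, 0.2], [-0.1, 1.2], [-0.3, 0.1], [0.3, -1.0]]
turn needed -2.25606941728463
red [(np.int32(243), [284.6, 167.7], [276, 160, 18, 16]), (np.int32(102), [310.7, 219.1], [303, 212, 16, 15])]
dark []
up row px [[284.6, 201.9], [284.6, 205.1], [284.7, 219.4]]
cam [ 0.436 -0.081  0.416]
```

View pics/w1c.png

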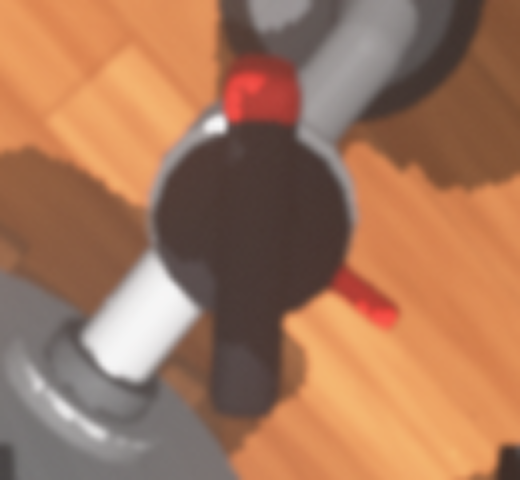

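Run:
```python
from fit2 import *
F['wrist']=grab('wrist')
obs+=[('wrist','key',[0,0,.003],(283.3,199)),('wrist','key',[-.029,0,.046],(281.3,249)),('wrist','key',[.04,0,.016],(285.5,159.5)),('wrist','keg',[0,.041,.144],(318.5,225.5))]
def res2(p):
    d=pts(p)-[o[3] for o in obs];d[[0,1,2,3,4,5,6]]/=.6;d[7:]+=p[4:6];return np.r_[d.ravel(),p[4:6]/2]
r=least_squares(res2,[.484,-.025,.17,-2.3,0,0],loss='soft_l1')
print(r.x.round(4),res2(r.x).round(1).tolist());kx,ky,a,b=r.x[:4]
print('turn',a+np.pi/2-b-2*np.pi)
```

```text
[ 0.4839 -0.0246  0.1689 -2.2874]
[[0.4, -0.5], [-0.4, -2.0], [0.5, 0.1], [-0.2, 0.2], [-0.1, 1.2], [-0.3, 0.1], [0.3, -1.0]]
turn needed -2.25606941728463Traceback (most recent call last):
  File "<stdin>", line 6, in <module>
    return func(*args, **kwargs)
    vector_fun = VectorFunction(
        fun_wrapped,
    ...<6 lines>...
        workers=workers
    )
    self._update_fun()
    ~~~~~~~~~~~~~~~~^^
    self.f = self.fun_wrapped(xp_copy(self.x))
             ~~~~~~~~~~~~~~~~^^^^^^^^^^^^^^^^^
    return np.atleast_1d(self.fun(x))
                         ~~~~~~~~^^^
    return self.f(x, *self.args, **self.kwargs)
           ~~~~~~^^^^^^^^^^^^^^^^^^^^^^^^^^^^^^
  File "<stdin>", line 5, in res2
  File "fit2.py", line 6, in pts
    kx,ky,a,b=p;o=[]
    ^^^^^^^^^
ValueError: too many values to unpack (expected 4)
```

```bash
sed -i 's/kx,ky,a,b=p;/kx,ky,a,b=p[:4];/' fit2.py
python3 - <<'E'
from fit2 import *
F['wrist']=grab('wrist')
obs+=[('wrist','key',[0,0,.003],(283.3,199)),('wrist','key',[-.029,0,.046],(281.3,249)),('wrist','key',[.04,0,.016],(285.5,159.5)),('wrist','keg',[0,.041,.144],(318.5,225.5))]
def res2(p):
    d=pts(p)-[o[3] for o in obs];d[[0,1,2,3,4,5,6]]/=.6;d[7:]+=p[4:6];return np.r_[d.ravel(),p[4:6]/2]
r=least_squares(res2,[.484,-.025,.17,-2.3,0,0],loss='soft_l1')
print(r.x.round(4),res2(r.x).reshape(-1,2).round(1).tolist());kx,ky,a,b=r.x[:4]
print('turn',a+np.pi/2-b-2*np.pi)
E
```

```text
[ 0.4839 -0.0246  0.1689 -2.2874]
[[0.4, -0.5], [-0.4, -2.0], [0.5, 0.1], [-0.2, 0.2], [-0.1, 1.2], [-0.3, 0.1], [0.3, -1.0]]
turn needed -2.25606941728463
[ 0.484  -0.025   0.1727 -2.3131 -0.3127 -2.7175] [[0.4, -0.8], [-0.7, -3.5], [1.1, 0.2], [-0.6, 0.8], [-0.6, 1.9], [0.3, -0.4], [1.0, -1.4], [0.4, 1.9], [1.4, 1.8], [-0.3, -1.2], [-1.4, -0.7], [-0.2, -1.4]]
turn -2.226622068559542
```

```bash
python3 -m creep '[{"dx":0,"dy":0,"dz":0.04,"ax":0,"ay":0,"az":0.03,"gripper":0.06},{"dx":0,"dy":0,"dz":0.08,"ax":0,"ay":0,"az":0.03,"gripper":0.06},{"dx":0,"dy":0,"dz":0.1,"ax":0,"ay":0,"az":0.03,"gripper":0.06},{"dx":0,"dy":0,"dz":0.112,"ax":0,"ay":0,"az":0.03,"gripper":0.06},{"dx":0,"dy":0,"dz":0.112,"ax":0,"ay":0,"az":0.03,"gripper":0.06},{"dx":0,"dy":0,"dz":0.112,"ax":0,"ay":0,"az":0.03,"gripper":0.01},{"dx":0,"dy":0,"dz":0.112,"ax":0,"ay":0,"az":0.03,"gripper":0.01},{"dx":0,"dy":0,"dz":0.112,"ax":0,"ay":0,"az":0.03,"gripper":0.01},{"dx":0,"dy":0,"dz":0.112,"ax":0,"ay":0,"az":0.03,"gripper":0.01},{"dx":0,"dy":0,"dz":0.112,"ax":0,"ay":0,"az":0.03,"gripper":0.01},{"dx":0,"dy":0,"dz":0.112,"ax":0,"ay":0,"az":0.03,"gripper":0.01},{"dx":0,"dy":0,"dz":0.112,"ax":0,"ay":0,"az":0.03,"gripper":0.01}]' 25
python3 go.py .484 -.025 .16 1.744
```

```text
time_s: 5.48
tool_pos: [0.485, -0.0248, 0.162]
tool_rot: [-1.262, 2.875, -0.003]
ft_force: [1.5, -1.0, 6.5]
grip_width: 0.02
grasp_force: 24.7
pos [ 0.485  -0.0248  0.162 ] yaw -2.314 q [-0.22  0.18 -0.26  1.13 -0.   -1.05] F [ 1.5 -1.   6.5] T [-0.27 -0.21  0.04] w 0.019985642269876997 24.72247302532196
d [0.0008 0.0006 0.002 ] a [-0.     0.003  2.225]
```

```bash
python3 -m creep '[{"dx":0,"dy":0,"dz":0,"ax":0,"ay":0,"az":0,"gripper":0.04},{"dx":0,"dy":0,"dz":-0.004,"ax":0,"ay":0,"az":0,"gripper":0.04},{"dx":0,"dy":0,"dz":-0.007,"ax":0,"ay":0,"az":0,"gripper":0.04},{"dx":0,"dy":0,"dz":-0.007,"ax":0,"ay":0,"az":0,"gripper":0.01},{"dx":0,"dy":0,"dz":-0.007,"ax":0,"ay":0,"az":0,"gripper":0.01},{"dx":0,"dy":0,"dz":-0.007,"ax":0,"ay":0,"az":0,"gripper":0.01},{"dx":0,"dy":0,"dz":-0.007,"ax":0,"ay":0,"az":0,"gripper":0.01},{"dx":0,"dy":0,"dz":-0.007,"ax":0,"ay":0,"az":0,"gripper":0.01},{"dx":0,"dy":0,"dz":-0.007,"ax":0,"ay":0,"az":0,"gripper":0.01}]' 25
python3 go.py .484 -.025 .16 1.744
```

```text
time_s: 6.23
tool_pos: [0.4847, -0.0248, 0.1683]
tool_rot: [-1.262, 2.876, -0.002]
ft_force: [2.7, -2.2, 5.0]
grip_width: 0.0132
grasp_force: 34.3
pos [ 0.4847 -0.0248  0.1683] yaw -2.315 q [-0.22  0.18 -0.25  1.14 -0.   -1.05] F [ 2.7 -2.2  5. ] T [-0.58 -0.58  0.11] w 0.013162717421264965 34.336773511895444
d [0.0006 0.0004 0.0083] a [-0.000e+00  2.000e-03  2.225e+00]
```

```bash
python3 -m creep '[{"dx":0,"dy":0,"dz":0,"ax":0,"ay":0,"az":0,"gripper":0.005},{"dx":0,"dy":0,"dz":0,"ax":0,"ay":0,"az":0,"gripper":0.005},{"dx":0,"dy":0,"dz":0.001,"ax":0,"ay":0,"az":0.03,"gripper":0.005},{"dx":0,"dy":0,"dz":0.002,"ax":0,"ay":0,"az":0.1,"gripper":0.005},{"dx":0,"dy":0,"dz":0.002,"ax":0,"ay":0,"az":0.17,"gripper":0.005},{"dx":0,"dy":0,"dz":0.002,"ax":0,"ay":0,"az":0.24,"gripper":0.005}]' 110
python3 go.py .484 -.025 .16 1.744
```

```text
time_s: 6.73
tool_pos: [0.4851, -0.0253, 0.167]
tool_rot: [-0.904, 3.007, -0.004]
ft_force: [4.0, -6.6, 9.6]
grip_width: 0.0122
grasp_force: 111.2
pos [ 0.4851 -0.0253  0.167 ] yaw -2.558 q [-0.22  0.18 -0.25  1.14 -0.   -0.81] F [ 4.  -6.6  9.6] T [-1.41 -0.81  0.41] w 0.012236144385156555 111.24737319914857
d [0.0008 0.0009 0.007 ] a [-1.000e-03  4.000e-03  1.981e+00]
```

```bash
python3 -m creep '[{"dx":0,"dy":-0.0005,"dz":0.001,"ax":0,"ay":0,"az":0.07,"gripper":0.005},{"dx":0,"dy":-0.001,"dz":0.002,"ax":0,"ay":0,"az":0.14,"gripper":0.005},{"dx":0,"dy":-0.001,"dz":0.0025,"ax":0,"ay":0,"az":0.21,"gripper":0.005},{"dx":0,"dy":-0.001,"dz":0.003,"ax":0,"ay":0,"az":0.28,"gripper":0.005}]'
python3 go.py .484 -.025 .16 1.744
```

```text
time_s: 7.07
tool_pos: [0.4858, -0.0261, 0.1659]
tool_rot: [-0.475, 3.101, -0.005]
ft_force: [-3.8, -4.9, 33.8]
grip_width: 0.0121
grasp_force: 116.1
pos [ 0.4858 -0.0261  0.1659] yaw -2.837 q [-0.23  0.18 -0.26  1.13 -0.   -0.53] F [-3.8 -4.9 33.8] T [-1.09  0.99  0.45] w 0.012097815233986493 116.08418060219265
d [0.0014 0.0016 0.0059] a [0.    0.006 1.702]
```

```bash
python3 -m creep '[{"dx":0,"dy":0,"dz":-0.001,"ax":0,"ay":0,"az":0.07,"gripper":0.005},{"dx":0,"dy":0,"dz":-0.0007,"ax":0,"ay":0,"az":0.14,"gripper":0.005},{"dx":0,"dy":0,"dz":-0.0003,"ax":0,"ay":0,"az":0.21,"gripper":0.005},{"dx":0,"dy":0,"dz":0,"ax":0,"ay":0,"az":0.28,"gripper":0.005}]'
python3 go.py .484 -.025 .16 1.744
```

```text
time_s: 7.4
tool_pos: [0.4859, -0.0268, 0.1655]
tool_rot: [-0.037, 3.137, -0.006]
ft_force: [-2.7, -8.9, 27.5]
grip_width: 0.0121
grasp_force: 114.6
pos [ 0.4859 -0.0268  0.1655] yaw -3.118 q [-0.23  0.18 -0.26  1.13 -0.   -0.25] F [-2.7 -8.9 27.5] T [-2.09  0.61  0.54] w 0.012104509508023616 114.59362300844077
d [0.0019 0.0019 0.0055] a [-0.     0.007  1.421]
```

```bash
python3 -m creep '[{"dx":0,"dy":-0.0005,"dz":-0.0003,"ax":0,"ay":0,"az":0.07,"gripper":0.005},{"dx":0,"dy":-0.0008,"dz":0,"ax":0,"ay":0,"az":0.14,"gripper":0.005},{"dx":0,"dy":-0.0008,"dz":0,"ax":0,"ay":0,"az":0.21,"gripper":0.005},{"dx":0,"dy":-0.0008,"dz":0.0003,"ax":0,"ay":0,"az":0.28,"gripper":0.005},{"dx":0,"dy":-0.0008,"dz":0.0005,"ax":0,"ay":0,"az":0.35,"gripper":0.005}]'
python3 go.py .484 -.025 .16 1.744
```

```text
time_s: 7.82
tool_pos: [0.4858, -0.0279, 0.1651]
tool_rot: [0.509, 3.095, -0.006]
ft_force: [-3.7, -11.7, 26.8]
grip_width: 0.0122
grasp_force: 114.6
pos [ 0.4858 -0.0279  0.1651] yaw 2.815 q [-0.23  0.18 -0.26  1.13 -0.    0.1 ] F [ -3.7 -11.7  26.8] T [-2.45  0.76  0.68] w 0.012234392636034258 114.61207448547611
d [0.0027 0.0022 0.0051] a [0.    0.007 1.071]
```

```bash
python3 -m creep '[{"dx":0,"dy":-0.0007,"dz":-0.0003,"ax":0,"ay":0,"az":0.07,"gripper":0.005},{"dx":0,"dy":-0.0014,"dz":-0.0003,"ax":0,"ay":0,"az":0.14,"gripper":0.005},{"dx":0.0001,"dy":-0.0016,"dz":0,"ax":0,"ay":0,"az":0.21,"gripper":0.005},{"dx":0.0001,"dy":-0.0018,"dz":0,"ax":0,"ay":0,"az":0.28,"gripper":0.005},{"dx":0.0002,"dy":-0.002,"dz":0.0002,"ax":0,"ay":0,"az":0.35,"gripper":0.005},{"dx":0.0003,"dy":-0.0022,"dz":0.0004,"ax":0,"ay":0,"az":0.42,"gripper":0.005}]'
python3 go.py .4832 -.030 .16 1.744
```

```text
time_s: 8.32
tool_pos: [0.4852, -0.0293, 0.1648]
tool_rot: [1.142, 2.92, -0.002]
ft_force: [-1.4, -6.7, 27.4]
grip_width: 0.0123
grasp_force: 114.8
pos [ 0.4852 -0.0293  0.1648] yaw 2.396 q [-0.23  0.18 -0.26  1.13 -0.    0.51] F [-1.4 -6.7 27.4] T [-1.46  0.41  0.82] w 0.012317259318663532 114.83155153107191
d [ 0.001  -0.0019  0.0048] a [0.003 0.005 0.652]
```

```bash
python3 -m creep '[{"dx":0,"dy":-0.0005,"dz":0,"ax":0,"ay":0,"az":0.08,"gripper":0.005},{"dx":0,"dy":-0.001,"dz":0,"ax":0,"ay":0,"az":0.16,"gripper":0.005},{"dx":0.0001,"dy":-0.0014,"dz":0,"ax":0,"ay":0,"az":0.24,"gripper":0.005},{"dx":0.0001,"dy":-0.0016,"dz":0,"ax":0,"ay":0,"az":0.32,"gripper":0.005},{"dx":0.0002,"dy":-0.0018,"dz":0.0002,"ax":0,"ay":0,"az":0.40,"gripper":0.005},{"dx":0.0003,"dy":-0.002,"dz":0.0002,"ax":0,"ay":0,"az":0.48,"gripper":0.005},{"dx":0.0005,"dy":-0.0022,"dz":0.0003,"ax":0,"ay":0,"az":0.56,"gripper":0.005},{"dx":0.0006,"dy":-0.0023,"dz":0.0004,"ax":0,"ay":0,"az":0.64,"gripper":0.005}]'
python3 go.py .4832 -.030 .16 1.744
python3 - <<'E'
from h import *
for n,b in(('side',(230,180,330,260)),('wrist',(200,120,380,280))):
    f=grab(n);x0,y0,x1,y1=b;cv2.imwrite(f'pics/{n}2.png',cv2.resize(f['pixels'][y0:y1,x0:x1,::-1],(400,int(400*(y1-y0)/(x1-x0))),interpolation=2))
a=cv2.imread('pics/side2.png');b=cv2.imread('pics/wrist2.png');h=max(len(a),len(b))
P=lambda i:cv2.copyMakeBorder(i,0,h-len(i),0,0,0)
cv2.imwrite('pics/c2.png',np.hstack([P(a),P(b)]))
E
```

```text
time_s: 8.98
tool_pos: [0.4834, -0.0304, 0.1643]
tool_rot: [2.003, 2.412, 0.002]
ft_force: [-0.6, -7.8, 25.7]
grip_width: 0.0124
grasp_force: 114.2
pos [ 0.4834 -0.0304  0.1643] yaw 1.756 q [-0.24  0.17 -0.26  1.13 -0.    1.15] F [-0.6 -7.8 25.7] T [-1.31  0.14  0.82] w 0.012419204958874717 114.23295482934918
d [ 0.0005 -0.0001  0.0043] a [0.005 0.004 0.012]
```

View pics/c2.png

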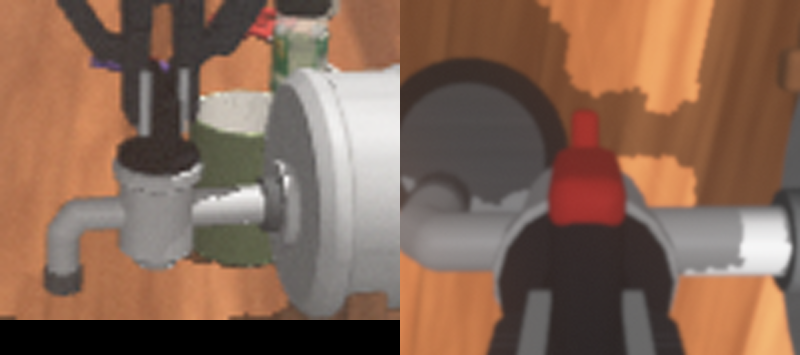

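The side view shows the collar nearly on the rim. The wrist view shows the red nose right over the red mark (about 585,130 in the composite). I now turn to and fro to seat it fully.

```bash
python3 -m creep '[{"dx":0,"dy":0,"dz":0,"ax":0,"ay":0,"az":-0.1,"gripper":0.005},{"dx":0,"dy":0.0005,"dz":0,"ax":0,"ay":0,"az":-0.2,"gripper":0.005},{"dx":0.0001,"dy":0.0008,"dz":0,"ax":0,"ay":0,"az":-0.3,"gripper":0.005},{"dx":0.0002,"dy":0.001,"dz":0.0002,"ax":0,"ay":0,"az":-0.4,"gripper":0.005},{"dx":0.0003,"dy":0.0013,"dz":0.0002,"ax":0,"ay":0,"az":-0.5,"gripper":0.005},{"dx":0.0004,"dy":0.0015,"dz":0.0004,"ax":0,"ay":0,"az":-0.6,"gripper":0.005}]'
python3 go.py .4832 -.030 .16 1.744
```

```text
time_s: 9.58
tool_pos: [0.485, -0.0295, 0.164]
tool_rot: [1.191, 2.9, 0.001]
ft_force: [0.8, -2.2, 27.2]
grip_width: 0.0119
grasp_force: 115.8
pos [ 0.485  -0.0295  0.164 ] yaw 2.362 q [-0.23  0.18 -0.26  1.13 -0.    0.55] F [ 0.8 -2.2 27.2] T [-0.51 -0.03 -0.94] w 0.011879906351587024 115.76070114402683
d [ 0.0009 -0.0016  0.004 ] a [0.005 0.004 0.618]
```

```bash
python3 -m creep '[{"dx":0,"dy":-0.0002,"dz":0,"ax":0,"ay":0,"az":0.1,"gripper":0.005},{"dx":0,"dy":-0.0005,"dz":0,"ax":0,"ay":0,"az":0.2,"gripper":0.005},{"dx":0.0001,"dy":-0.0008,"dz":0.0001,"ax":0,"ay":0,"az":0.3,"gripper":0.005},{"dx":0.0002,"dy":-0.001,"dz":0.0002,"ax":0,"ay":0,"az":0.4,"gripper":0.005},{"dx":0.0003,"dy":-0.0013,"dz":0.0003,"ax":0,"ay":0,"az":0.5,"gripper":0.005},{"dx":0.0005,"dy":-0.0016,"dz":0.0004,"ax":0,"ay":0,"az":0.62,"gripper":0.005}]'
python3 go.py .4832 -.030 .16 1.744
python3 -m creep '[{"dx":0,"dy":0,"dz":0,"ax":0,"ay":0,"az":-0.1,"gripper":0.005},{"dx":0,"dy":0.0005,"dz":0,"ax":0,"ay":0,"az":-0.2,"gripper":0.005},{"dx":0.0001,"dy":0.0008,"dz":0.0001,"ax":0,"ay":0,"az":-0.3,"gripper":0.005},{"dx":0.0002,"dy":0.001,"dz":0.0002,"ax":0,"ay":0,"az":-0.4,"gripper":0.005},{"dx":0.0003,"dy":0.0013,"dz":0.0002,"ax":0,"ay":0,"az":-0.5,"gripper":0.005},{"dx":0.0004,"dy":0.0015,"dz":0.0003,"ax":0,"ay":0,"az":-0.6,"gripper":0.005}]'
python3 go.py .4832 -.030 .16 1.744
```

```text
time_s: 10.08
tool_pos: [0.4833, -0.0305, 0.1637]
tool_rot: [2.028, 2.392, 0.002]
ft_force: [0.7, -6.6, 26.9]
grip_width: 0.012
grasp_force: 114.2
pos [ 0.4833 -0.0305  0.1637] yaw 1.735 q [-0.24  0.17 -0.27  1.12 -0.    1.17] F [ 0.7 -6.6 26.9] T [-1.23  0.16  0.92] w 0.012017102911563025 114.22241301974282
d [ 0.0005 -0.0001  0.0037] a [ 0.005  0.004 -0.009]
time_s: 10.58
tool_pos: [0.485, -0.0297, 0.1636]
tool_rot: [1.221, 2.888, 0.001]
ft_force: [1.8, -3.0, 29.2]
grip_width: 0.0117
grasp_force: 116.9
pos [ 0.485  -0.0297  0.1636] yaw 2.342 q [-0.23  0.18 -0.26  1.12 -0.    0.57] F [ 1.8 -3.  29.2] T [-0.39  0.12 -1.32] w 0.011691371904869227 116.90714439377189
d [ 0.001  -0.0016  0.0036] a [0.005 0.005 0.598]
```

```bash
python3 -m creep '[{"dx":0,"dy":-0.0002,"dz":0,"ax":0,"ay":0,"az":0.1,"gripper":0.005},{"dx":0,"dy":-0.0005,"dz":0,"ax":0,"ay":0,"az":0.2,"gripper":0.005},{"dx":0.0001,"dy":-0.0008,"dz":0,"ax":0,"ay":0,"az":0.3,"gripper":0.005},{"dx":0.0002,"dy":-0.001,"dz":0,"ax":0,"ay":0,"az":0.4,"gripper":0.005},{"dx":0.0003,"dy":-0.0013,"dz":0,"ax":0,"ay":0,"az":0.5,"gripper":0.005},{"dx":0.0005,"dy":-0.0016,"dz":0,"ax":0,"ay":0,"az":0.62,"gripper":0.005},{"dx":0.0005,"dy":-0.0016,"dz":0,"ax":0,"ay":0,"az":0.62,"gripper":0.005}]'
python3 go.py .4832 -.030 .16 1.744
python3 - <<'E'
from h import *
f=grab('side');cv2.imwrite('pics/s3.png',cv2.resize(f['pixels'][190:250,240:300,::-1],None,fx=9,fy=9,interpolation=2))
for z in(.145,.1475,.1495):
  a=np.linspace(0,2*np.pi,73);p=proj(f,np.c_[.483+.0225*np.cos(a),-.027+.0225*np.sin(a),0*a+z]);print(z,p[:,1].max().round(2),p[:,0].min().round(1),p[:,0].max().round(1))
E
```

```text
time_s: 11.17
tool_pos: [0.4832, -0.0306, 0.1636]
tool_rot: [2.057, 2.367, 0.003]
ft_force: [0.0, -4.8, 28.5]
grip_width: 0.0121
grasp_force: 116.4
pos [ 0.4832 -0.0306  0.1636] yaw 1.711 q [-0.24  0.17 -0.27  1.12 -0.    1.19] F [ 0.  -4.8 28.5] T [-0.72  0.24 -1.06] w 0.012129334251518796 116.43672352369322
d [0.0006 0.     0.0036] a [ 0.005  0.003 -0.033]
0.145 224.24 258.3 279.0
0.1475 223.16 258.4 279.0
0.1495 222.3 258.4 279.1
```

View pics/s3.png

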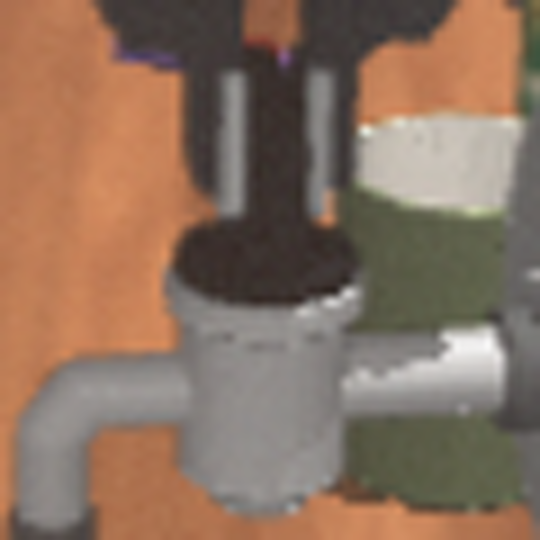

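```bash
python3 -m creep '[{"dx":0,"dy":0,"dz":0.0003,"ax":0,"ay":0,"az":-0.1,"gripper":0.005},{"dx":0,"dy":0,"dz":0.0003,"ax":0,"ay":0,"az":-0.2,"gripper":0.005},{"dx":0,"dy":0.0003,"dz":0.0003,"ax":0,"ay":0,"az":-0.2,"gripper":0.005}]'
python3 go.py .4832 -.030 .16 1.744
python3 -m creep '[{"dx":0,"dy":0,"dz":0,"ax":0,"ay":0,"az":0.08,"gripper":0.005},{"dx":0,"dy":-0.0003,"dz":0,"ax":0,"ay":0,"az":0.165,"gripper":0.005},{"dx":0,"dy":-0.0003,"dz":0,"ax":0,"ay":0,"az":0.165,"gripper":0.005},{"dx":0,"dy":-0.0003,"dz":-0.002,"ax":0,"ay":0,"az":0.165,"gripper":0.005},{"dx":0,"dy":-0.0003,"dz":-0.002,"ax":0,"ay":0,"az":0.165,"gripper":0.005}]'
python3 go.py .4832 -.030 .16 1.744
```

```text
time_s: 11.47
tool_pos: [0.484, -0.0304, 0.1636]
tool_rot: [1.792, 2.572, 0.004]
ft_force: [-1.2, -4.6, 30.1]
grip_width: 0.0119
grasp_force: 114.5
pos [ 0.484  -0.0304  0.1636] yaw 1.925 q [-0.24  0.18 -0.27  1.12 -0.    0.98] F [-1.2 -4.6 30.1] T [-0.88  0.31  0.93] w 0.011929194271619887 114.52934267072123
d [ 0.0006 -0.0006  0.0036] a [0.006 0.004 0.181]
time_s: 11.88
tool_pos: [0.4832, -0.0305, 0.1636]
tool_rot: [2.008, 2.41, 0.002]
ft_force: [6.3, -4.3, 11.7]
grip_width: 0.0123
grasp_force: 112.7
pos [ 0.4832 -0.0305  0.1636] yaw 1.752 q [-0.24  0.18 -0.26  1.13 -0.    1.15] F [ 6.3 -4.3 11.7] T [-0.89 -1.12 -0.74] w 0.012349654663857759 112.65004261502327
d [0.0005 0.     0.0036] a [0.004 0.002 0.008]
```

```bash
python3 -m creep '[{"dx":0,"dy":0,"dz":-0.0007,"ax":0,"ay":0,"az":0,"gripper":0.012},{"dx":0,"dy":0,"dz":-0.0007,"ax":0,"ay":0,"az":0,"gripper":0.045},{"dx":0,"dy":0,"dz":-0.0007,"ax":0,"ay":0,"az":0,"gripper":0.045},{"dx":0,"dy":0,"dz":-0.0007,"ax":0,"ay":0,"az":0,"gripper":0.045},{"dx":0,"dy":0,"dz":-0.0007,"ax":0,"ay":0,"az":0,"gripper":0.045},{"dx":0,"dy":0,"dz":-0.02,"ax":0,"ay":0,"az":0,"gripper":0.045},{"dx":0,"dy":0,"dz":-0.05,"ax":0,"ay":0,"az":0,"gripper":0.045},{"dx":0,"dy":0,"dz":-0.09,"ax":0,"ay":0,"az":0,"gripper":0.045},{"dx":0,"dy":0,"dz":-0.11,"ax":0,"ay":0,"az":0,"gripper":0.045},{"dx":0,"dy":0,"dz":-0.11,"ax":0,"ay":0,"az":0,"gripper":0.045},{"dx":0,"dy":0,"dz":-0.11,"ax":0,"ay":0,"az":0,"gripper":0.045}]'
python3 go.py .4832 -.030 .16 1.744
python3 - <<'E'
from h import *
f=grab('wrist');g=grab('side')
a=cv2.resize(f['pixels'][130:290,200:360,::-1],(400,400),interpolation=2);b=cv2.resize(g['pixels'][190:250,240:300,::-1],(400,400),interpolation=2)
cv2.imwrite('pics/c4.png',np.hstack([a,b]))
s=g;from scipy import ndimage
for n in('mug_a','spice_17','lemon'): print(n,[(round(m['confidence'],2),m['bbox']) for m in env.masks_of('side',n)][:1])
E
```

```text
time_s: 12.8
tool_pos: [0.4818, -0.0296, 0.2729]
tool_rot: [2.008, 2.414, 0.001]
ft_force: [0.6, 0.1, -0.3]
grip_width: 0.0449
grasp_force: 0.0
pos [ 0.4818 -0.0296  0.2729] yaw 1.754 q [-0.24  0.13 -0.04  1.4   0.    1.15] F [ 0.6  0.1 -0.3] T [0.04 0.01 0.04] w 0.04493928475369999 0.0
d [-0.0006  0.0012  0.1129] a [0.001 0.    0.01 ]
mug_a []
spice_17 [(0.82, [286.3, 273.3, 308.7, 323.7])]
lemon [(0.48, [259.4, 194.3, 277.9, 223.6])]
```

View pics/c4.png

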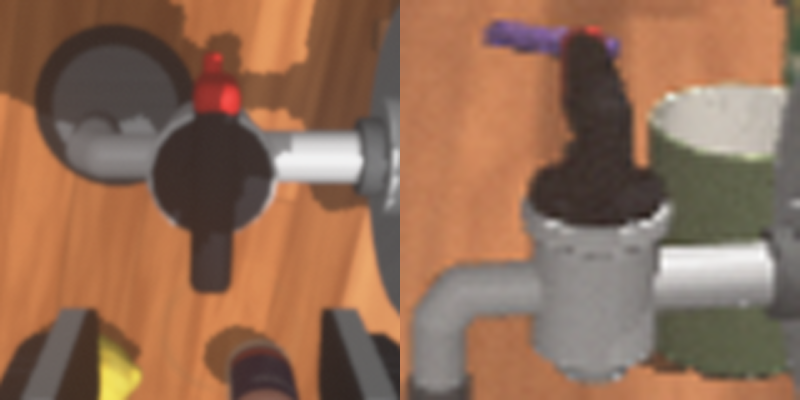

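The collar sits on the rim and the nose is over the mark to within about 0.03 rad. The jar, lemon and mug are untouched, and the gripper is clear.

```bash
python3 -c "
from plant import env
print(env.job_done())"
```

```text
the job is handed in; nothing more can be done
None
```

I pressed and turned the tap key home: its collar sits on the rim, its nose is within about 0.03 rad of the red mark, and it stayed there when released. Pressing force mostly read 25 to 30 N, with a peak reading of about 34 N against the 20 N asked; nothing beside the keg was touched, and the job is handed in, though no verdict came back.

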